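# Clear the carving board and hang up the bench scraper

## Task

Use the bench scraper to sweep all four wood chips off the carving board into the chip tray at the board's side, without handling the chips. Then put the scraper away: feel for the rail, hook the scraper over it on the empty stretch at least 100 mm to the left of the brass stop collar, slide it along the rail until it rests against the collar, and leave it hanging there by itself. The collar is only finger-tight, so meet it gently and do not shift it, and do not force the rail; leave everything else as it is.

Things in the scene. Friction and masses are not known exactly. Their poses are not given: they have to be found in the camera images.
- scraper: Bench scraper: pale wooden block 180 (x) x 26 (y) x 62 (z) mm with a flat steel sole, a blue line above it and a steel strap hook on top; 0.3 to 0.45 kg, centre of mass 35 mm above the sole's middle. Starts standing on the bench left of the board, long side roughly along world x. Origin: centre of the sole; x along the block, away from the robot, z up. May turn a little in the grip.
- scraper_grip (a point): A good place to pinch the block across its 26 mm thickness (y), on the robot's side of the hook: x = -45 mm, 50 mm above the sole. Axes as the scraper's. Up to 60 N does no harm.
- scraper_hook (a point): Point inside the hook, 105 mm above the sole's centre: where the rail's axis lies when the hook is fully seated. Hook: strap 4 mm thick, 20 mm wide (y); stem on the robot's side, inner face at x = -10 mm, rising from the block; peaked crown, two sides at 45 degrees, top 122 mm above the sole; tip on the far side, inner face at x = +10 mm. Inside 20 mm for a 16 mm rail.
- scraper_tip (a point): Free lower end of the hook's tip: x = +12 mm, 88 mm above the sole, 26 mm above the block's top. The rail enters the throat below this end (between it and the block's top, as the hook moves away from the robot), then the hook is lowered about 30 mm onto it.
- board: Carving board, fixed on the bench: medium-brown wood with darker end strips, 210 (x) x 300 (y) x 35 (z) mm. Origin: centre of its underside; its top is 35 mm above. The tray stands against its -y side.
- tray: Chip tray, fixed: open grey tray 250 (x) x 130 (y) mm, walls 28 mm high (lower than the board's top) and 4 mm thick, standing along the board's -y side, 1 mm from it, long side along the board's x. Origin: centre of its underside.
- chip0: Pale wood chip (offcut), about 60 x 24 x 13 mm, 12 g, lying loose on the board within 90 mm of its middle in its y and within 80 mm in its x. Origin: centre of its underside, x along it.
- chip1: Pale wood chip (offcut), about 60 x 24 x 13 mm, 12 g, lying loose on the board within 90 mm of its middle in its y and within 80 mm in its x. Origin: centre of its underside, x along it.
- chip2: Pale wood chip (offcut), about 60 x 24 x 13 mm, 12 g, lying loose on the board within 90 mm of its middle in its y and within 80 mm in its x. Origin: centre of its underside, x along it.
- chip3: Pale wood chip (offcut), about 60 x 24 x 13 mm, 12 g, lying loose on the board within 90 mm of its middle in its y and within 80 mm in its x. Origin: centre of its underside, x along it.
- stand: Tool rail, fixed: two wooden posts, 30 mm square, 310 mm high, 390 mm left (+y) and 340 mm right of this origin, carry a level round steel bar, 16 mm in diameter, along y, exactly above the origin's y line. The bar is clamped to the posts at any height: its axis 185 to 265 mm above the bench, not measured, to be felt for (or seen). It holds firm. Origin on the bench; x away from robot.
- collar_mark (a point): Point on the bench exactly below the left (+y) face of the brass stop collar on the bar (34 mm in diameter, 16 mm wide, red thumbscrew), 45 mm to the right of the stand's origin. The hook's 20 mm strap is against the collar when scraper_hook is 10 mm to the left of this point. The bar is empty from there to the left post's clamp; a template and a brush hang on its right.
- collar (a joint): How far the collar has slipped along the bar (m, + to the left), 0 at the start. It slips when pushed with more than about 12 N.
- template (a joint): Swing of the plywood scoop template that hangs on the bar 80 mm to the right of the collar's left face (rad, 0 hanging straight). Bystander, about 70 mm wide along x, reaching 113 mm below the bar.
- brush (a joint): Swing of the red and black bench brush that hangs on the bar 150 mm to the right of the collar's left face (rad, 0 hanging straight). Bystander, 72 mm wide along x, reaching 98 mm below the bar.
- mallet: Bystander: round carver's mallet standing on its head, 84 mm in diameter, 210 mm high. Origin: centre of its underside.
- jar: Bystander: amber jar with brush handles, 76 mm in diameter, 141 mm high. Origin: centre of its underside.
- gouge: Bystander: gouge 230 mm long with a wooden handle, lying on the bench behind the rail. Origin: underside of its middle.
- plane: Bystander: block plane 160 x 46 x 57 mm on the left of the bench. Origin: centre of its sole.
- spoon: Bystander: half-carved wooden spoon blank, 200 mm long, 22 mm high, at the left. Origin: underside of its middle.

How it is judged:
On the way, in this order (a step that is already met when the one before it is completed fails the run):
1. all four chips lie in the chip tray (x of chip0 in the frame of tray between -0.125 and 0.125 m and y of chip0 in the frame of tray between -0.066 and 0.066 m and z of each of chip0, chip1, chip2, chip3 in the frame of tray below 0.042 m and x of chip1 in the frame of tray between -0.125 and 0.125 m and y of chip1 in the frame of tray between -0.066 and 0.066 m and x of chip2 in the frame of tray between -0.125 and 0.125 m and y of chip2 in the frame of tray between -0.066 and 0.066 m and x of chip3 in the frame of tray between -0.125 and 0.125 m and y of chip3 in the frame of tray between -0.066 and 0.066 m), for 0.2 s.
2. the scraper is hooked over the bar on its empty stretch and bears on it, hook point at least 80 mm to the left of the collar's face (x of scraper_hook in the frame of stand between -0.006 and 0.006 m and height (world z) of scraper between 0.07 and 0.18 m and angle between scraper's own z axis and vertical below 0.3 rad and contact force between scraper and stand above 0.8 N and y of scraper_hook in the frame of collar_mark above 0.08 m), for 0.05 s.
3. the scraper is slid along, still hooked over the bar, hook point 25 to 70 mm from the collar's face (x of scraper_hook in the frame of stand between -0.006 and 0.006 m and height (world z) of scraper between 0.07 and 0.18 m and angle between scraper's own z axis and vertical below 0.3 rad and y of scraper_hook in the frame of collar_mark between 0.025 and 0.07 m), for 0.05 s.
At the end, for the whole second after the job is handed in: The scraper hangs on the bar by its hook, released, at rest, upright within 0.2 rad, hook point within 5 mm of the bar's line, sole 70 to 170 mm up, its strap within 5.5 mm of the collar's left face; the collar has slipped under 5 mm; all four chips lie in the tray (all of step 1 and x of scraper_hook in the frame of stand between -0.005 and 0.005 m and height (world z) of scraper between 0.07 and 0.17 m and contact force between scraper and stand above 1.5 N and y of scraper_hook in the frame of collar_mark between 0.004 and 0.0155 m and angle between scraper's own z axis and vertical below 0.2 rad and linear speed of scraper below 0.03 m/s and value of joint collar between -0.005 and 0.005 m and contact force between the fingers and scraper below 0.1 N); the robot touches nothing.
It fails at once if the scraper is forced against the rail with more than 30 N (contact force between scraper and stand above 30 N).
It fails at once if the stop collar is shifted by more than 5 mm (value of joint collar above 0.005 m or value of joint collar below -0.005 m).
It fails at once if the fingers touch a chip instead of the scraper (contact force between the fingers and chip0 above 0.5 N or contact force between the fingers and chip1 above 0.5 N or contact force between the fingers and chip2 above 0.5 N or contact force between the fingers and chip3 above 0.5 N).
It fails at once if a bystander is disturbed (moved by more than 25 mm) (distance of any of mallet, jar, gouge, plane, spoon from where it was at the start of the episode above 0.025 m).
It fails at once if the hanging template or brush is knocked (swings by more than 0.35 rad) (value of joint any of template, brush above 0.35 rad or value of joint any of template, brush below -0.35 rad).
It also fails if it takes over 72 s, if anything falls off the work surface, if the arm or the gripper's body presses on something with over 40 N, if the wrist force passes 120 N, or if a joint passes its speed limit or range.

## Robot

A 7-joint arm with a two-finger parallel gripper is mounted at the origin on the work surface. World frame = base frame: x ahead of the robot, y to its left, z up, the work surface at z = 0. Lengths are in m, angles in rad, forces in N, time in s.
With the tool pointing down it reaches from about 0.4 to 0.85 m from the base axis. Payload 4.5 kg.
Tool frame: the origin (TCP) lies midway between the tips of the shut fingers; the grasp point (between the pads) lies 19 mm behind it; y points along the fingers, z is the direction in which the jaws open and shut, and the axes are right-handed (so a half turn about y gives the same grasp; the last joint's range is limited). The gripper opens to 88 mm and grips with 3 to 60 N. Pads are 18 mm wide; open, the fingers measure 123 mm over their backs; the gripper's body (75 mm by 187 mm) begins 45 mm behind the grasp point.
Start: joints at [1.169, 0.689, -0.195, 1.565, 0.157, 0.902, -0.215], TCP at [0.264, -0.567, 0.239] pointing down, gripper open.
Joint ranges: [-3.01, 3.01], [-0.46, 2.08], [-1.47, 1.51], [0.13, 2.56], [-1, 4.14], [0.04, 2.09], [-2.66, 2.66]. Speed limits (rad/s): [2.57, 2.57, 3.14, 3.14, 3.14, 3.14, 3.14].

## Interface

Orientations are given as a unit quaternion [x, y, z, w].
In Python, from plant import r, snapshot, get_calibration, job, boxes_of gives the robot as it stands. The module is installed in compiled form; this text tells all that it offers.
- The arm moves only by the shell command python3 -m handwheel 'ROWS' [OPENING] [FORCE]. ROWS is JSON, a list that holds one entry, the list of rows, each a list of 6 numbers: the shift along the tool's x, y, z as a fraction of full scale, then the turn, a rotation vector about the tool's x, y, z as a fraction of full scale. In form: [[[x, y, z, wx, wy, wz], ...]]. A call has 1 to 12 rows; each row is the pose to reach, as a shift and turn from the pose commanded when the call began, along the tool's axes at that moment, turning the shorter way round; what a row does not reach only later rows make up. Full scale, the value 1, is 100 cm for a shift and 180 degrees for a turn. A row lasts 1/12 s, in which the tool goes at most 41.7 mm and 7.16 degrees, less where a joint would pass 70% of its speed; a pose out of reach is approached as far as the arm can. A call with a number of a shift or a turn outside -1 to 1 is refused whole. A call with a gripper value outside its range is refused whole. OPENING is the opening, from -1 (shut) to 1 (fully open), set as the call begins (- or left out, the last holds). The fingers move at their own pace and stop on an object; FORCE is the grip in N (left out, the last holds). Time passes only in rows, so rows that repeat a pose let the fingers close. It gives the time, the measured TCP pose, the force and the opening at its end, in the units of the state.
- r.get_state(): the state, without advancing time (a new reading comes with each control period).
- snapshot(name): name is "scene" or "side" or "wrist"; returns the picture (420x560x3 uint8, red, green, blue); there is no depth.
- get_calibration(name): a dict with "fx", "fy", "cx", "cy" (pixels), "T" (4x4, takes a point from camera to world coordinates). Camera axes: x right, y down, z forward; pixel columns grow to the right and rows downward; lengths in m; the calibration is good to about 2 mm. A picture is of the moment at which its call begins: read the wrist's pose just before it. get_calibration takes no time and is no camera call; for the wrist camera it gives the pose at the moment of the call.
- job.finish_job(): hands the job in, once; it reports no verdict.
Trained networks look in the newest picture that a camera, given by its name, has taken for a name from the list of things; names that differ only in an ending like _2 or _b are one class to them, and where a whole thing is asked for, a point or a joint stands for the part that bears it (a point fixed in the world has none). Each returns a list of dicts, best first, with "confidence" (0 to 1); they miss things now and then, are a little off and sometimes report something else, mostly with a low value. They report only what shows in the picture. A call takes as long as a camera call.
- boxes_of(thing, camera): "bbox" ([left, top, right, bottom] in pixels, round what is visible of it).
The state is a dict: "clock": time; "q": joint angles; "qd": joint speeds; "joint_torque": joint torques, N m; "tool_pos": TCP position; "eef_rot": TCP orientation; "contact_force": force on the tool from outside, world axes, zero at the start; "moment": the same for the moment, N m; "opening": opening from 0.0 (shut) to 1.0 (fully open).
Only numpy, scipy, OpenCV 4.12 (cv2) and the standard library are available. Lean on these libraries where they do the work, as an engineer would, in place of code of your own. Each camera call takes 0.05 s, during which the arm holds its last target. There are 200 camera calls.

## Working session

There is one attempt and no reset: what is moved stays moved. The work goes in short steps, Python scripts to look and compute and a shell command to move; the robot and the scene stay as the last step left them, time stands still between calls to the robot, and variables do not carry over. Pictures are saved under pics/ and viewed, about 8 in all and at most 12, crops included, and the job is handed in when it is done.

```bash
mkdir -p pics
cat > h.py <<'E'
import numpy as np, cv2
from scipy.spatial.transform import Rotation as R
from plant import r, snapshot, get_calibration, job, boxes_of
def ray(c,u,v):
    k=get_calibration(c);T=np.array(k["T"]);d=T[:3,:3]@np.array([(u-k["cx"])/k["fx"],(v-k["cy"])/k["fy"],1]);return T[:3,3],d
def onz(c,u,v,z):
    o,d=ray(c,u,v);return o+d*(z-o[2])/d[2]
def proj(c,p):
    k=get_calibration(c);T=np.array(k["T"]);q=T[:3,:3].T@(np.array(p)-T[:3,3]);return np.array([k["fx"]*q[0]/q[2]+k["cx"],k["fy"]*q[1]/q[2]+k["cy"]])
def save(c,n):
    im=snapshot(c);cv2.imwrite(f"pics/{n}.png",im[:,:,::-1]);return im
def st():
    s=r.get_state();print(round(s["clock"],2),np.round(s["tool_pos"],4),np.round(s["eef_rot"],4),np.round(s["contact_force"],1),round(s["opening"],3));return s
E
python3 - <<'E'
from h import *
np.set_printoptions(suppress=True,precision=4)
s=st();print(R.from_quat(s["eef_rot"]).as_matrix())
for c in("scene","side"):
    save(c,c+"0");print(c,np.array(get_calibration(c)["T"])[:3])
    for t in["scraper","board","tray","chip0","stand","collar","mallet","jar"]:
        print(t,[(np.round(b["bbox"]),round(b["confidence"],2)) for b in boxes_of(t,c)[:6]])
a=cv2.imread("pics/scene0.png");b=cv2.imread("pics/side0.png")
E
```

```text
0.0 [ 0.2635 -0.566   0.2379] [-0.1531  0.691  -0.6898  0.1527] [-0.9 -1.5  0.1] 1.001
[[-0.9065 -0.0009  0.4222]
 [-0.4222  0.0016 -0.9065]
 [ 0.0001 -1.     -0.0018]]
scene [[ 0.6787  0.5825 -0.4472  1.2042]
 [ 0.7344 -0.5325  0.4209 -0.6037]
 [ 0.007  -0.6141 -0.7892  1.2315]]
scraper [(array([288., 158., 324., 191.]), 0.74)]
board [(array([207., 175., 296., 248.]), 0.97), (array([199., 124., 377., 300.]), 0.24)]
tray [(array([177., 221., 250., 284.]), 0.95)]
chip0 [(array([195., 125., 380., 301.]), 0.71), (array([249., 193., 255., 204.]), 0.67), (array([266., 207., 276., 217.]), 0.64), (array([242., 217., 258., 231.]), 0.63), (array([236., 205., 244., 218.]), 0.5)]
stand [(array([195., 124., 381., 305.]), 0.6)]
collar []
mallet [(array([144., 256., 174., 301.]), 0.58), (array([287., 158., 323., 187.]), 0.25)]
jar [(array([270., 263., 298., 292.]), 0.68)]
side [[-0.9946 -0.073   0.0742  0.4988]
 [-0.104   0.7171 -0.6891  0.7552]
 [-0.0029 -0.6931 -0.7208  0.905 ]]
scraper [(array([284., 284., 360., 321.]), 0.59), (array([254., 150., 279., 187.]), 0.23)]
board [(array([287., 184., 372., 272.]), 0.88), (array([261., 134., 282., 172.]), 0.24)]
tray [(array([282., 160., 364., 196.]), 0.87)]
chip0 [(array([302., 204., 324., 209.]), 0.7), (array([332., 225., 355., 239.]), 0.56), (array([329., 200., 347., 219.]), 0.56), (array([309., 220., 313., 239.]), 0.52), (array([284., 286., 359., 320.]), 0.49)]
stand [(array([218.,  77., 293., 377.]), 0.92)]
collar []
mallet [(array([312.,  87., 331., 146.]), 0.91)]
jar [(array([200., 388., 281., 420.]), 0.69), (array([217., 155., 247., 202.]), 0.63)]
```

Run:
```python
import cv2
a=cv2.imread("pics/scene0.png");b=cv2.imread("pics/side0.png")
cv2.imwrite("pics/v1.png",cv2.resize(a[115:310,135:395],None,fx=3,fy=3,interpolation=cv2.INTER_CUBIC))
cv2.imwrite("pics/v2.png",cv2.resize(b[70:400,150:450],None,fx=1.8,fy=1.8,interpolation=cv2.INTER_CUBIC))
```

```text
(no output)
```

View pics/v1.png

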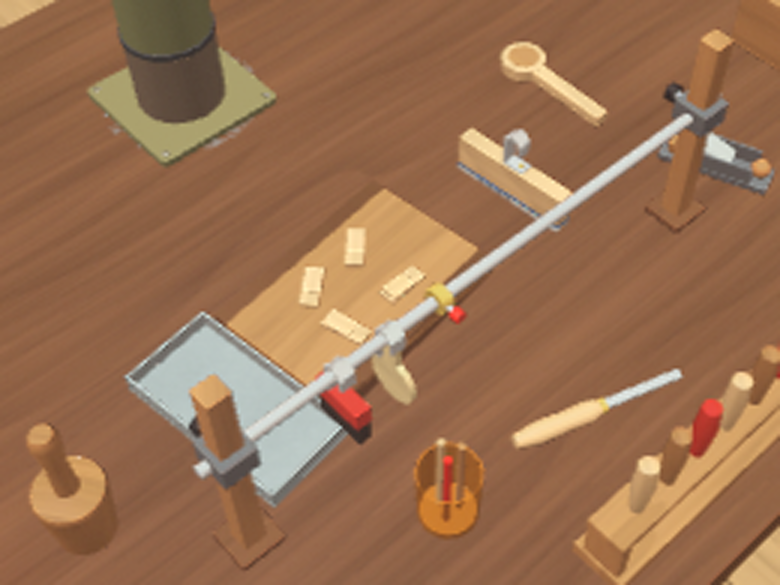

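View pics/v2.png

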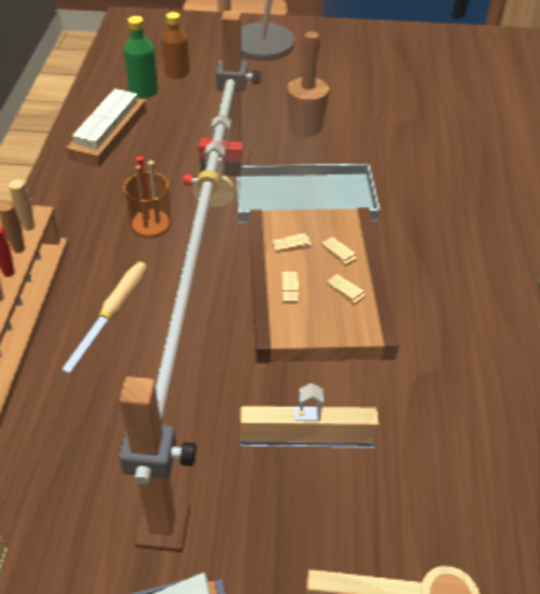

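```bash
cat >> h.py <<'E'
S=lambda u,v:(135+u/3,115+v/3)
D=lambda u,v:(150+u/1.8,70+v/1.8)
E
python3 - <<'E'
from h import *
np.set_printoptions(suppress=True,precision=4)
print("sole side",[onz("side",*D(*p),0) for p in[(242,445),(374,444)]],"scene",[onz("scene",*S(*p),0) for p in[(459,168),(558,228)]])
print("top side back/front L R",[onz("side",*D(*p),.062) for p in[(241,408),(377,408),(241,423),(378,423)]])
print("top scene",[onz("scene",*S(*p),.062) for p in[(459,147),(470,130),(560,205),(572,193)]])
print("board side",[onz("side",*D(*p),.035) for p in[(257,350),(393,347),(250,210),(369,208)]])
print("board scene",[onz("scene",*S(*p),.035) for p in[(385,190),(477,247),(230,328)]])
print("tray scene",[onz("scene",*S(*p),.028) for p in[(127,379),(204,315),(270,495)]])
print("tray side",[onz("side",*D(*p),.028) for p in[(238,167),(371,166),(378,213)]])
print("chips side",[onz("side",*D(*p),.048) for p in[(292,242),(339,250),(290,286),(346,288)]])
print("chips scene",[onz("scene",*S(*p),.048) for p in[(312,285),(355,246),(346,325),(403,283)]])
# rail
def plane(c,a,b):
    o,d=ray(c,*a);_,e=ray(c,*b);n=np.cross(d,e);n/=np.linalg.norm(n);return n,n@o
n1,c1=plane("scene",S(688,120),S(252,438));n2,c2=plane("side",D(162,400),D(229,90))
for y in(.2,0,-.2,-.4):
    A=np.array([[n1[0],n1[2]],[n2[0],n2[2]]]);print("rail",y,np.linalg.solve(A,[c1-n1[1]*y,c2-n2[1]*y]))
def tri(a,b):
    o1,d1=ray("scene",*a);o2,d2=ray("side",*b);t=np.linalg.lstsq(np.c_[d1,-d2],o2-o1,rcond=None)[0];return o1+d1*t[0],o2+d2*t[1]
print("collar",tri(S(440,297),D(208,182)))
print("feet",onz("scene",*S(677,212),0),onz("scene",*S(250,542),0),onz("side",*D(165,525),0))
print("posttop",tri(S(714,40),D(140,385)),onz("scene",*S(714,40),.31),onz("scene",*S(211,388),.31))
E
```

```text
sole side [array([0.5556, 0.2522, 0.    ]), array([ 0.3763,  0.2322, -0.    ])] scene [array([0.3872, 0.2079, 0.    ]), array([0.5598, 0.2311, 0.    ])]
top side back/front L R [array([0.5588, 0.2328, 0.062 ]), array([0.3798, 0.2144, 0.062 ]), array([0.5564, 0.2552, 0.062 ]), array([0.379, 0.237, 0.062])]
top scene [array([0.3998, 0.1941, 0.062 ]), array([0.3863, 0.2279, 0.062 ]), array([0.5666, 0.2198, 0.062 ]), array([0.5627, 0.2471, 0.062 ])]
board side [array([0.5478, 0.1167, 0.035 ]), array([0.3505, 0.0911, 0.035 ]), array([ 0.5872, -0.1809,  0.035 ]), array([ 0.3811, -0.2069,  0.035 ])]
board scene [array([0.3721, 0.0822, 0.035 ]), array([0.5289, 0.1052, 0.035 ]), array([ 0.4154, -0.2114,  0.035 ])]
tray scene [array([ 0.3878, -0.3461,  0.028 ]), array([ 0.3726, -0.2212,  0.028 ]), array([ 0.6274, -0.3142,  0.028 ])]
tray side [array([ 0.6217, -0.3036,  0.028 ]), array([ 0.3749, -0.3314,  0.028 ]), array([ 0.3648, -0.2033,  0.028 ])]
chips side [array([ 0.5098, -0.097 ,  0.048 ]), array([ 0.4328, -0.0864,  0.048 ]), array([ 0.5073, -0.0007,  0.048 ]), array([ 0.4209, -0.0053,  0.048 ])]
chips scene [array([ 0.4402, -0.0995,  0.048 ]), array([ 0.4283, -0.0182,  0.048 ]), array([ 0.5166, -0.1077,  0.048 ]), array([ 0.5154, -0.0125,  0.048 ])]
rail 0.2 [0.6411 0.1811]
rail 0 [0.64   0.1817]
rail -0.2 [0.639  0.1822]
rail -0.4 [0.6379 0.1828]
collar (array([ 0.6406, -0.0668,  0.1909]), array([ 0.6394, -0.0673,  0.1913]))
feet [0.651  0.3739 0.    ] [ 0.6452 -0.36    0.    ] [0.6405 0.3733 0.    ]
posttop (array([0.6438, 0.3703, 0.3063]), array([0.641 , 0.3689, 0.3065])) [0.646  0.3664 0.31  ] [ 0.6395 -0.355   0.31  ]
```

```bash
cat >> h.py <<'E'
def rot(psi,t):
    p,t=np.radians([psi,t]);y=np.array([np.cos(p)*np.sin(t),np.sin(p)*np.sin(t),-np.cos(t)]);z=np.array([np.sin(p),-np.cos(p),0]);return np.c_[np.cross(y,z),y,z]
def rows(targets,pose=None):
    """targets: (grasp xyz, psi, tilt) -> row numbers relative to the present pose"""
    s=st() if pose is None else pose
    R0=R.from_quat(s["eef_rot"]).as_matrix();p0=np.array(s["tool_pos"])
    for g,psi,t in targets:
        R1=rot(psi,t);p=np.array(g)+.019*R1[:,1];d=R0.T@(p-p0);w=R.from_matrix(R0.T@R1).as_rotvec()
        print([round(float(v),4) for v in np.r_[d,w/np.pi]],"rows>=",round(max(np.linalg.norm(d)/.0417,np.degrees(np.linalg.norm(w))/7.16),1))
E
python3 - <<'E'
from h import *
print("mallet",onz("scene",160,295,0),onz("side",320,140,0))
rows([((.33,-.45,.36),15,0),((.45,-.1,.36),7,0),((.42,.226,.25),6.8,0)])
E
```

```text
mallet [ 0.51026144 -0.50334184  0.        ] [ 0.5012766  -0.48192239  0.        ]
0.9 [ 0.2639 -0.5666  0.2388] [ 0.1529 -0.6903  0.6904 -0.1529] [-0.2 -0.4 -0.1] 1.001
[-0.1092, -0.1022, -0.0778, -0.0, 0.0554, -0.0] rows>= 4.0
[-0.3657, -0.1023, -0.3444, -0.0, 0.0998, -0.0] rows>= 12.3
[-0.4761, 0.0077, -0.6526, -0.0, 0.101, -0.0] rows>= 19.4
```

```bash
python3 -m handwheel '[[[-0.109,-0.102,-0.078,0,0.055,0],[-0.109,-0.102,-0.078,0,0.055,0],[-0.109,-0.102,-0.078,0,0.055,0],[-0.109,-0.102,-0.078,0,0.055,0],[-0.366,-0.102,-0.344,0,0.1,0],[-0.366,-0.102,-0.344,0,0.1,0],[-0.366,-0.102,-0.344,0,0.1,0],[-0.366,-0.102,-0.344,0,0.1,0],[-0.366,-0.102,-0.344,0,0.1,0],[-0.366,-0.102,-0.344,0,0.1,0],[-0.366,-0.102,-0.344,0,0.1,0],[-0.366,-0.102,-0.344,0,0.1,0]]]' 1
python3 - <<'E'
from h import *
rows([((.42,.226,.25),6.8,0)])
E
```

```text
clock: 1.9
tool_pos: [0.4383, -0.1341, 0.341]
eef_rot: [0.043, -0.706, 0.706, -0.043]
contact_force: [1.4, -0.1, -0.2]
opening: 1.0
1.9 [ 0.4383 -0.1341  0.341 ] [ 0.0426 -0.7057  0.7059 -0.0432] [ 1.4 -0.1 -0.2] 1.0
[-0.0254, 0.1098, -0.3598, -0.0001, 0.0009, -0.0002] rows>= 9.0
```

```bash
python3 -m handwheel '[[[-0.025,0.11,-0.36,0,0,0],[-0.025,0.11,-0.36,0,0,0],[-0.025,0.11,-0.36,0,0,0],[-0.025,0.11,-0.36,0,0,0],[-0.025,0.11,-0.36,0,0,0],[-0.025,0.11,-0.36,0,0,0],[-0.025,0.11,-0.36,0,0,0],[-0.025,0.11,-0.36,0,0,0],[-0.025,0.11,-0.36,0,0,0],[-0.025,0.11,-0.36,0,0,0],[-0.025,0.11,-0.36,0,0,0]]]'
python3 - <<'E'
from h import *
st();im=save("wrist","w1");k=get_calibration("wrist");print(np.round(k["T"],3));print(boxes_of("scraper","wrist"))
st()
# predicted corners of block top and hook under estimate
e=np.array([.993,.118,0]);f=np.array([-.118,.993,0]);c=np.array([.470,.231,0])
big=im[:,:,::-1].copy()
for a in(-.09,.09):
  for b in(-.013,.013):
    q=proj("wrist",c+a*e+b*f+[0,0,.062]);cv2.circle(big,tuple(int(v) for v in q),3,(0,0,255),1)
cv2.imwrite("pics/w1m.png",big)
E
```

```text
clock: 2.82
tool_pos: [0.4182, 0.2273, 0.23]
eef_rot: [-0.046, 0.706, -0.705, 0.045]
contact_force: [0.1, -0.9, -0.2]
opening: 1.003
2.82 [0.4182 0.2273 0.23  ] [-0.0455  0.706  -0.7053  0.0449] [ 0.1 -0.9 -0.2] 1.003
[[ 0.124 -0.941 -0.315  0.501]
 [-0.992 -0.117 -0.04   0.236]
 [ 0.     0.318 -0.948  0.376]
 [ 0.     0.     0.     1.   ]]
[{'bbox': [273.4, 28.0, 308.9, 223.8], 'confidence': 0.93}]
2.92 [0.4193 0.2232 0.2306] [ 0.0428 -0.7054  0.7062 -0.0427] [ 0.3 -0.3 -0.1] 0.997
```

View pics/w1m.png

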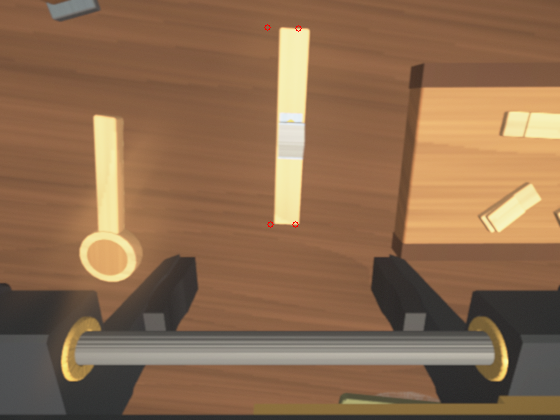

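Run:
```python
from h import *
np.set_printoptions(suppress=True,precision=4)
P=[onz("wrist",*p,.062) for p in[(280,28),(309,29),(275,224),(300,225)]];print(np.array(P))
c=np.mean(P,0);v=(P[0]+P[1]-P[2]-P[3])/2;psi=np.degrees(np.arctan2(v[1],v[0]));print("c",c,"yaw",psi,np.linalg.norm(v))
print("board",[onz("wrist",*p,.035) for p in[(425,65),(406,244)]])
print("chips",[onz("wrist",*p,.048) for p in[(510,207),(530,125)]])
e=np.array([np.cos(np.radians(psi)),np.sin(np.radians(psi)),0]);g=c-.05*e
g0=g.copy();g0[2]=.13;g[2]=.048;print(g)
rows([(g0,psi,18),(g,psi,18)])
```

```text
[[0.559  0.2443 0.062 ]
 [0.5613 0.2196 0.062 ]
 [0.3804 0.2284 0.062 ]
 [0.3824 0.2028 0.062 ]]
c [0.4707 0.2238 0.062 ] yaw 5.237722331280409 0.17952583649842804
board [array([0.5495, 0.1035, 0.035 ]), array([0.3637, 0.0769, 0.035 ])]
chips [array([ 0.424, -0.016,  0.048]), array([ 0.5076, -0.0069,  0.048 ])]
[0.421  0.2192 0.048 ]
2.92 [0.4193 0.2232 0.2306] [ 0.0428 -0.7054  0.7062 -0.0427] [ 0.3 -0.3 -0.1] 0.997
[-0.0071, 0.1187, 0.0042, 0.0011, 0.0094, 0.1001] rows>= 2.9
[-0.0071, 0.2007, 0.0041, 0.0011, 0.0094, 0.1001] rows>= 4.8
```

```bash
python3 -m handwheel '[[[-0.007,0.118,0.004,0,0.009,0.1],[-0.007,0.118,0.004,0,0.009,0.1],[-0.007,0.118,0.004,0,0.009,0.1],[-0.007,0.118,0.004,0,0.009,0.1],[-0.007,0.16,0.004,0,0.009,0.1],[-0.007,0.185,0.004,0,0.009,0.1],[-0.007,0.2,0.004,0,0.009,0.1],[-0.007,0.2,0.004,0,0.009,0.1],[-0.007,0.2,0.004,0,0.009,0.1]]]'
python3 - <<'E'
from h import *
rows([((.421,.219,.048),5.2,18)]);st()
E
```

```text
clock: 3.67
tool_pos: [0.4762, 0.2614, 0.1121]
eef_rot: [-0.061, -0.696, 0.705, -0.122]
contact_force: [-0.5, -0.0, -0.2]
opening: 1.001
3.67 [0.4762 0.2614 0.1121] [-0.0614 -0.6963  0.7046 -0.1221] [-0.5 -0.  -0.2] 1.001
[0.0722, 0.0667, 0.0357, -0.0076, -0.0001, 0.0174] rows>= 2.5
3.67 [0.4762 0.2614 0.1121] [-0.0614 -0.6963  0.7046 -0.1221] [-0.5 -0.  -0.2] 1.001
```

```bash
python3 -m handwheel '[[[0,0,0,0,0,0],[0,0,0,0,0,0]]]'
python3 - <<'E'
from h import *
s=st();print(np.round(s["q"],2),np.round(s["qd"],2))
E
```

```text
clock: 3.83
tool_pos: [0.475, 0.2611, 0.1124]
eef_rot: [-0.061, -0.696, 0.705, -0.122]
contact_force: [0.9, -0.6, 0.9]
opening: 1.003
3.83 [0.475  0.2611 0.1124] [-0.0607 -0.696   0.7049 -0.1223] [ 0.9 -0.6  0.9] 1.003
[-0.81  0.76  0.21  2.15  0.5   0.04 -2.65] [-0.01 -0.01  0.01  0.01  0.    0.   -0.  ]
```

Run:
```python
from h import *
rows([((.411,.218,.15),5.2,0)])
```

```text
3.83 [0.475  0.2611 0.1124] [-0.0607 -0.696   0.7049 -0.1223] [ 0.9 -0.6  0.9] 1.003
[0.0607, -0.0343, 0.038, -0.0078, -0.0009, -0.0823] rows>= 2.1
```

```bash
python3 -m handwheel '[[[0.03,-0.034,0.019,-0.004,0,-0.041],[0.061,-0.034,0.038,-0.008,0,-0.082],[0.061,-0.034,0.038,-0.008,0,-0.082],[0.061,-0.034,0.038,-0.008,0,-0.082],[0.061,-0.034,0.038,-0.008,0,-0.082]]]'
python3 - <<'E'
from h import *
s=r.get_state();print(np.round(s["q"],2))
rows([((.411,.218,.15),5.2,0),((.411,.218,.05),5.2,0)])
E
```

```text
clock: 4.25
tool_pos: [0.4116, 0.2179, 0.131]
eef_rot: [-0.029, 0.707, -0.706, 0.032]
contact_force: [0.8, 0.4, -0.3]
opening: 0.998
[-0.44  0.68 -0.23  2.14  0.43  0.36 -2.51]
4.25 [0.4116 0.2179 0.131 ] [-0.0292  0.7073 -0.7056  0.0318] [ 0.8  0.4 -0.3] 0.998
[0.0006, 0.0, -0.0001, 0.0007, -0.0014, -0.0012] rows>= 0.0
[0.001, 0.1, 0.0001, 0.0007, -0.0014, -0.0012] rows>= 2.4
```

```bash
python3 -m handwheel '[[[0,0.033,0,0,-0.001,-0.001],[0,0.066,0,0,-0.001,-0.001],[0.001,0.1,0,0,-0.001,-0.001],[0.001,0.1,0,0,-0.001,-0.001],[0.001,0.1,0,0,-0.001,-0.001]]]'
python3 - <<'E'
from h import *
s=r.get_state();print(np.round(s["q"],2))
rows([((.411,.218,.05),5.2,0)])
E
```

```text
clock: 4.67
tool_pos: [0.4085, 0.2192, 0.0294]
eef_rot: [0.035, -0.706, 0.707, -0.033]
contact_force: [0.2, -0.4, -0.0]
opening: 0.998
[-0.56  0.89 -0.05  2.18  0.5   0.09 -2.57]
4.67 [0.4085 0.2192 0.0294] [ 0.0352 -0.7056  0.707  -0.0326] [ 0.2 -0.4 -0. ] 0.998
[-0.0024, -0.0016, 0.0014, -0.0006, 0.0016, 0.0012] rows>= 0.1
```

```bash
python3 -m handwheel '[[[0,0,0,0,0,0],[0,0,0,0,0,0],[0,0,0,0,0,0],[0,0,0,0,0,0],[0,0,0,0,0,0],[0,0,0,0,0,0]]]' -1 60; python3 -m handwheel '[[[0,-0.02,0,0,0,0],[0,-0.04,0,0,0,0],[0,-0.06,0,0,0,0],[0,-0.06,0,0,0,0],[0,-0.06,0,0,0,0]]]'
python3 - <<'E'
from h import *
s=st();print(np.round(s["q"],2))
im=save("side","s1");save("scene","c1");cv2.imwrite("pics/s1v.png",cv2.resize(im[140:330,230:420,::-1],None,fx=3,fy=3,interpolation=cv2.INTER_CUBIC))
E
```

```text
clock: 5.17
tool_pos: [0.4102, 0.2188, 0.0313]
eef_rot: [-0.033, 0.707, -0.706, 0.032]
contact_force: [-0.0, 0.1, 0.0]
opening: 0.567
clock: 5.58
tool_pos: [0.4105, 0.2188, 0.0913]
eef_rot: [-0.033, 0.707, -0.705, 0.033]
contact_force: [0.8, -0.7, -0.7]
opening: 0.191
5.58 [0.4105 0.2188 0.0913] [-0.0325  0.7072 -0.7055  0.0326] [ 0.8 -0.7 -0.7] 0.191
[-0.48  0.76 -0.17  2.16  0.47  0.25 -2.54]
```

View pics/s1v.png

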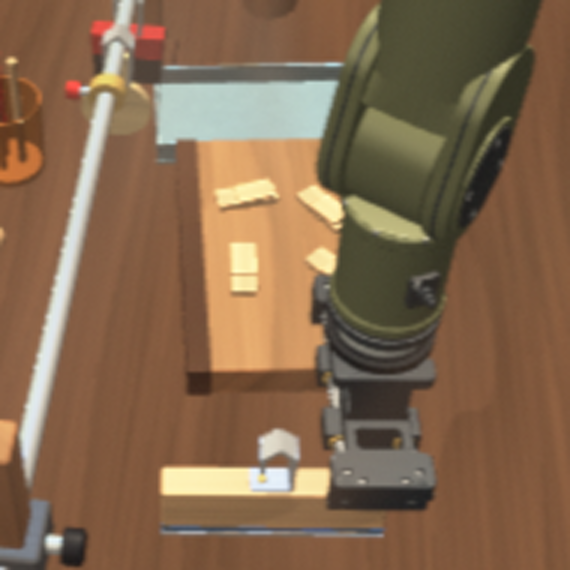

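```bash
python3 -m handwheel '[[[0,0,0,0,0,0],[0,0,0,0,0,0],[0,0,0,0,0,0],[0,0,0,0,0,0],[0,0,0,0,0,0],[0,0,0,0,0,0],[0,0,0,0,0,0],[0,0,0,0,0,0]]]' 0.2;  python3 -m handwheel '[[[0,0.03,0,0,0,0],[0,0.06,0,0,0,0],[0,0.06,0,0,0,0],[0,0.06,0,0,0,0]]]'; python3 -m handwheel '[[[0,0,0,0,0,0],[0,0,0,0,0,0],[0,0,0,0,0,0],[0,0,0,0,0,0],[0,0,0,0,0,0],[0,0,0,0,0,0],[0,0,0,0,0,0],[0,0,0,0,0,0]]]' -1 60
```

```text
clock: 6.35
tool_pos: [0.4098, 0.2186, 0.0905]
eef_rot: [-0.033, 0.707, -0.706, 0.032]
contact_force: [-0.1, 0.4, 0.3]
opening: 0.599
clock: 6.68
tool_pos: [0.4087, 0.2181, 0.0298]
eef_rot: [0.035, -0.706, 0.707, -0.031]
contact_force: [-1.1, -0.6, -0.1]
opening: 0.598
clock: 7.35
tool_pos: [0.4105, 0.2201, 0.0316]
eef_rot: [-0.033, 0.708, -0.705, 0.033]
contact_force: [-0.5, 1.8, 7.9]
opening: 0.291
```

```bash
python3 -m handwheel '[[[0,0,0,0,0,0],[0,0,0,0,0,0],[0,0,0,0,0,0]]]'; python3 -m handwheel '[[[0,-0.015,0,0,0,0],[0,-0.03,0,0,0,0],[0,-0.045,0,0,0,0],[0,-0.06,0,0,0,0],[0,-0.06,0,0,0,0],[0,-0.06,0,0,0,0]]]'
python3 - <<'E'
from h import *
s=st();print(np.round(s["q"],2))
im=save("side","s2");cv2.imwrite("pics/s2v.png",cv2.resize(im[200:350,250:420,::-1],None,fx=3,fy=3,interpolation=cv2.INTER_CUBIC))
E
```

```text
clock: 7.6
tool_pos: [0.4105, 0.2201, 0.0316]
eef_rot: [-0.033, 0.708, -0.705, 0.033]
contact_force: [-0.4, 2.0, 8.1]
opening: 0.29
clock: 8.1
tool_pos: [0.4101, 0.2182, 0.0908]
eef_rot: [-0.033, 0.707, -0.706, 0.032]
contact_force: [0.7, 0.2, -2.1]
opening: 0.294
8.1 [0.4101 0.2182 0.0908] [-0.0329  0.7068 -0.7059  0.0321] [ 0.7  0.2 -2.1] 0.294
[-0.48  0.76 -0.17  2.16  0.47  0.25 -2.54]
```

View pics/s2v.png

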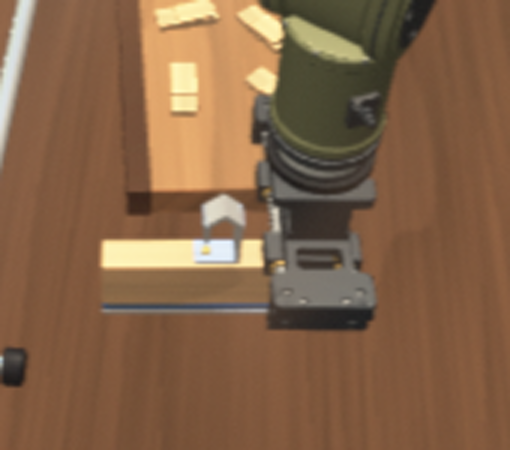

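Run:
```python
from h import *
c=np.array([.411,.218]);e=np.array([.9958,.0907]);f=np.array([-.0907,.9958])
for a,b,z in[(.15,.013,.06),(.15,-.013,.122),(.05,.013,.06)]:
    print(proj("side",[*(c+a*e+b*f),z]))
rows([((.4145,.0394,.110),6.9,0),((.4145,.0394,.089),6.9,0)])
```

```text
[283.18216579 301.39084962]
[283.20100485 277.15395464]
[325.48030597 301.81952841]
8.15 [0.4097 0.2181 0.0902] [-0.0334  0.7065 -0.7062  0.0318] [-0.   0.2 -2.6] 0.289
[0.0116, -0.0008, 0.1784, 0.0002, -0.009, 0.0007] rows>= 4.3
[0.0116, 0.0202, 0.1784, 0.0002, -0.009, 0.0007] rows>= 4.3
```

```bash
python3 -m handwheel '[[[0.003,-0.005,0.04,0,-0.002,0],[0.006,-0.005,0.08,0,-0.004,0],[0.009,-0.005,0.12,0,-0.007,0],[0.0115,-0.001,0.16,0,-0.009,0],[0.0115,0,0.178,0,-0.009,0],[0.0115,0.01,0.178,0,-0.009,0],[0.0115,0.02,0.178,0,-0.009,0],[0.0115,0.02,0.178,0,-0.009,0],[0.0115,0.02,0.178,0,-0.009,0]]]'
python3 - <<'E'
from h import *
s=st();print(np.round(s["q"],2))
rows([((.421,-.085,.09),6.9,0),((.4264,-.216,.09),6.9,0)])
im=save("side","s3");save("scene","c3");print([np.round(b["bbox"]) for b in boxes_of("chip0","side")])
E
```

```text
clock: 8.9
tool_pos: [0.414, 0.0402, 0.0694]
eef_rot: [-0.045, 0.706, -0.706, 0.041]
contact_force: [0.2, 0.4, -2.7]
opening: 0.293
8.9 [0.414  0.0402 0.0694] [-0.0446  0.7058 -0.7058  0.0414] [ 0.2  0.4 -2.7] 0.293
[-0.18  0.8  -0.05  2.31  0.7   0.05 -2.36]
8.9 [0.414  0.0402 0.0694] [-0.0446  0.7058 -0.7058  0.0414] [ 0.2  0.4 -2.7] 0.293
[0.0083, -0.0016, 0.1251, 0.0001, 0.0004, 0.0014] rows>= 3.0
[0.0188, -0.0016, 0.2558, 0.0001, 0.0004, 0.0014] rows>= 6.2
[array([299., 203., 325., 210.]), array([306., 221., 317., 229.])]
```

```bash
python3 -m handwheel '[[[0,-0.001,0.011,0,0,0.001],[0.001,-0.001,0.022,0,0,0.001],[0.002,-0.001,0.033,0,0,0.001],[0.003,-0.001,0.044,0,0,0.001],[0.003,-0.001,0.055,0,0,0.001],[0.004,-0.001,0.066,0,0,0.001],[0.005,-0.001,0.077,0,0,0.001],[0.006,-0.001,0.088,0,0,0.001],[0.007,-0.001,0.099,0,0,0.001],[0.007,-0.001,0.11,0,0,0.001],[0.008,-0.001,0.12,0,0,0.001],[0.008,-0.001,0.125,0,0,0.001]]]'
python3 - <<'E'
from h import *
rows([((.4264,-.216,.09),6.9,0)])
im=save("side","s4");cv2.imwrite("pics/s4v.png",cv2.resize(im[120:300,230:400,::-1],None,fx=3,fy=3,interpolation=cv2.INTER_CUBIC))
E
```

```text
clock: 10.05
tool_pos: [0.4219, -0.086, 0.0716]
eef_rot: [-0.042, 0.706, -0.706, 0.043]
contact_force: [-0.2, -0.3, -2.5]
opening: 0.289
10.05 [ 0.4219 -0.086   0.0716] [-0.0418  0.7059 -0.7058  0.0427] [-0.2 -0.3 -2.5] 0.289
[0.011, 0.0006, 0.1296, 0.0, -0.0003, -0.0004] rows>= 3.1
```

View pics/s4v.png

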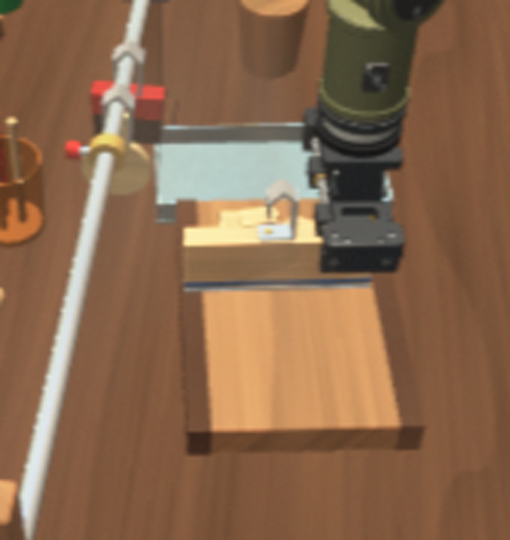

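```bash
python3 -m handwheel '[[[0.001,0,0.012,0,0,0],[0.002,0,0.024,0,0,0],[0.003,0,0.036,0,0,0],[0.004,0,0.047,0,0,0],[0.005,0,0.058,0,0,0],[0.006,0,0.069,0,0,0],[0.007,0,0.08,0,0,0],[0.008,0,0.091,0,0,0],[0.009,0,0.102,0,0,0],[0.01,0,0.113,0,0,0],[0.011,0,0.124,0,0,0],[0.011,0,0.132,0,0,0]]]'
python3 - <<'E'
from h import *
st()
save("side","s5");im=save("scene","c5");print([(np.round(b["bbox"]),round(b["confidence"],2)) for b in boxes_of("chip0","scene")])
cv2.imwrite("pics/c5v.png",cv2.resize(im[160:310,150:330,::-1],None,fx=3,fy=3,interpolation=cv2.INTER_CUBIC))
E
```

```text
clock: 11.1
tool_pos: [0.4268, -0.2176, 0.0712]
eef_rot: [-0.042, 0.706, -0.706, 0.043]
contact_force: [0.3, -0.1, -2.1]
opening: 0.29
11.1 [ 0.4268 -0.2176  0.0712] [-0.0425  0.7061 -0.7055  0.0429] [ 0.3 -0.1 -2.1] 0.29
[]
```

View pics/c5v.png

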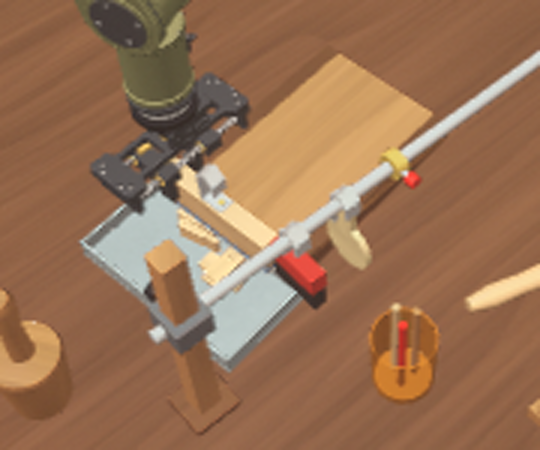

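Run:
```python
from h import *
rows([((.427,-.217,.15),6.9,0),((.44,.08,.145),0,0)])
```

```text
11.25 [ 0.4271 -0.2171  0.0711] [-0.0419  0.7063 -0.7053  0.043 ] [-0.9  1.1 -2.7] 0.292
[-0.0, -0.0599, -0.0002, 0.0004, -0.0001, -0.0005] rows>= 1.4
[-0.0485, -0.0544, -0.2935, 0.0004, 0.0383, -0.0005] rows>= 7.3
```

```bash
python3 -m handwheel '[[[0,-0.02,0,0,0,0],[0,-0.04,0,0,0,0],[0,-0.06,0,0,0,0],[-0.003,-0.06,-0.02,0,0.003,0],[-0.008,-0.06,-0.05,0,0.006,0],[-0.015,-0.06,-0.09,0,0.012,0],[-0.022,-0.06,-0.13,0,0.017,0],[-0.029,-0.06,-0.17,0,0.022,0],[-0.035,-0.058,-0.21,0,0.027,0],[-0.042,-0.056,-0.25,0,0.033,0],[-0.047,-0.054,-0.28,0,0.037,0],[-0.0485,-0.054,-0.293,0,0.038,0]]]'
python3 - <<'E'
from h import *
np.set_printoptions(suppress=True,precision=4)
s=st();print(np.round(s["q"],2))
a=save("side","s6");b=save("scene","c6")
for c in("side","scene"):
  if c=="side": snapshot(c)
  print(c,[(np.round(x["bbox"]),round(x["confidence"],2)) for x in boxes_of("chip0",c)],[np.round(x["bbox"]) for x in boxes_of("collar",c)])
  if c=="side": snapshot("scene")
A=cv2.resize(a[120:270,210:390,::-1],None,fx=2.2,fy=2.2,interpolation=cv2.INTER_CUBIC);B=cv2.resize(b[160:310,150:330,::-1],None,fx=2.2,fy=2.2,interpolation=cv2.INTER_CUBIC)
cv2.imwrite("pics/v6.png",np.hstack([A,B]))
rows([((.536,.08,.145),0,0)])
E
```

```text
clock: 12.25
tool_pos: [0.4394, 0.0874, 0.1256]
eef_rot: [-0.003, 0.709, -0.705, 0.005]
contact_force: [-0.1, -0.1, -1.9]
opening: 0.292
12.25 [0.4394 0.0874 0.1256] [-0.0029  0.7095 -0.7047  0.0049] [-0.1 -0.1 -1.9] 0.292
[-0.09  0.69 -0.32  2.19  0.62  0.34 -2.49]
side [(array([299., 176., 321., 186.]), 0.56), (array([307., 173., 314., 186.]), 0.42)] []
scene [(array([205., 230., 221., 238.]), 0.43)] [array([277., 212., 290., 223.])]
12.65 [0.4395 0.0779 0.1254] [ 0.0006  0.7072 -0.707  -0.0001] [ 1.1  0.2 -2.7] 0.29
[-0.0965, -0.0005, -0.0022, 0.0001, -0.0003, -0.0002] rows>= 2.3
```

View pics/v6.png

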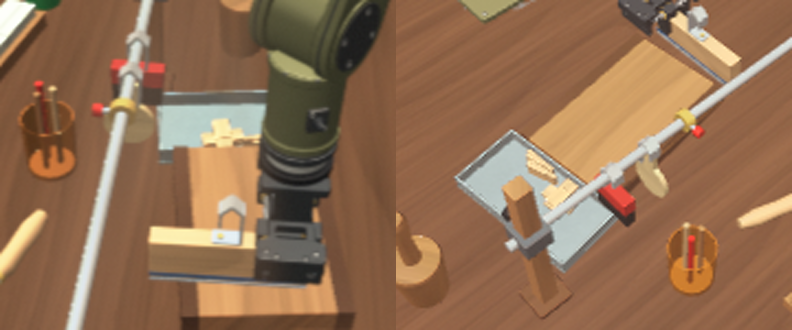

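```bash
python3 -m handwheel '[[[-0.025,0,-0.001,0,0,0],[-0.05,0,-0.002,0,0,0],[-0.075,0,-0.002,0,0,0],[-0.096,0,-0.002,0,0,0],[-0.096,0,-0.002,0,0,0],[-0.096,0,-0.002,0,0,0]]]'
python3 - <<'E'
from h import *
np.set_printoptions(suppress=True,precision=4)
s=st();print(np.round(s["q"],2))
rows([((.536,.08,.145),0,0)])
im=save("side","s7")
A=cv2.resize(im[200:340,180:340,::-1],None,fx=4,fy=4,interpolation=cv2.INTER_CUBIC);cv2.imwrite("pics/v7.png",A)
save("wrist","w7")
for n,p in[("rail",[.641,.0,.19]),("far top",[.686,.093,.157])]:print(n,proj("side",p))
E
```

```text
clock: 13.15
tool_pos: [0.5362, 0.0801, 0.1252]
eef_rot: [0.001, 0.707, -0.707, -0.0]
contact_force: [-0.2, -0.9, -3.2]
opening: 0.289
13.15 [0.5362 0.0801 0.1252] [ 0.001   0.7075 -0.7067 -0.0002] [-0.2 -0.9 -3.2] 0.289
[ 0.01  0.78 -0.42  1.91  0.55  0.57 -2.34]
13.15 [0.5362 0.0801 0.1252] [ 0.001   0.7075 -0.7067 -0.0002] [-0.2 -0.9 -3.2] 0.289
[0.0002, -0.0008, 0.0001, 0.0003, -0.0005, -0.0004] rows>= 0.0
rail [261.3714 188.5244]
far top [238.5433 222.5942]
```

View pics/v7.png

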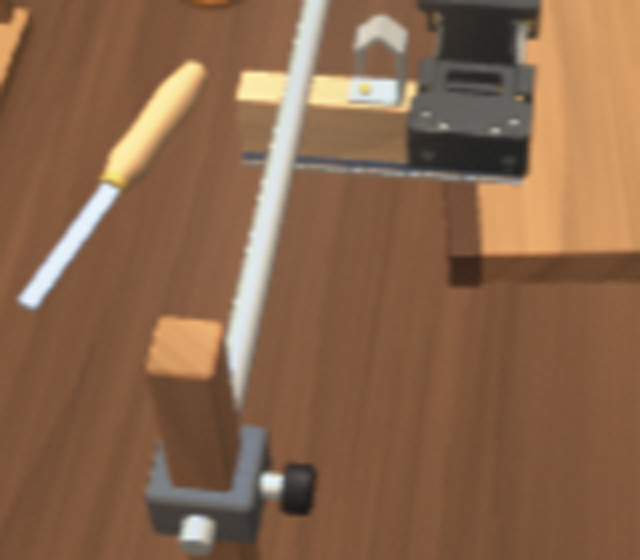

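```bash
python3 -m handwheel '[[[0,-0.004,0,0,0,0],[0,-0.008,0,0,0,0],[0,-0.01,0,0,0,0],[0,-0.011,0,0,0,0],[0,-0.012,0,0,0,0],[0,-0.012,0,0,0,0]]]'; python3 -m handwheel '[[[0,-0.001,0,0,0,0],[0,-0.002,0,0,0,0],[0,-0.002,0,0,0,0]]]';python3 -m handwheel '[[[0,-0.001,0,0,0,0],[0,-0.002,0,0,0,0],[0,-0.002,0,0,0,0]]]'
```

```text
clock: 13.75
tool_pos: [0.5357, 0.0818, 0.1379]
eef_rot: [-0.0, 0.708, -0.707, 0.001]
contact_force: [0.3, 0.9, -3.1]
opening: 0.287
clock: 14.0
tool_pos: [0.5357, 0.0817, 0.1396]
eef_rot: [-0.0, 0.708, -0.707, 0.001]
contact_force: [-0.5, -0.1, -1.9]
opening: 0.29
clock: 14.25
tool_pos: [0.5358, 0.0817, 0.1417]
eef_rot: [-0.0, 0.708, -0.707, 0.001]
contact_force: [-0.2, 0.1, -2.3]
opening: 0.291
```

```bash
python3 -m handwheel '[[[0,-0.001,0,0,0,0],[0,-0.002,0,0,0,0],[0,-0.002,0,0,0,0]]]'
```

```text
clock: 14.5
tool_pos: [0.5358, 0.0817, 0.1438]
eef_rot: [-0.0, 0.708, -0.707, 0.001]
contact_force: [0.3, 0.5, -2.9]
opening: 0.293
```

```bash
python3 -m handwheel '[[[0,-0.001,0,0,0,0],[0,-0.002,0,0,0,0],[0,-0.002,0,0,0,0]]]'
```

```text
clock: 14.75
tool_pos: [0.5358, 0.0817, 0.1458]
eef_rot: [-0.0, 0.708, -0.707, 0.001]
contact_force: [0.4, -0.8, -3.0]
opening: 0.287
```

```bash
python3 -m handwheel '[[[0,-0.001,0,0,0,0],[0,-0.002,0,0,0,0],[0,-0.002,0,0,0,0]]]'
```

```text
clock: 15.0
tool_pos: [0.5358, 0.0817, 0.1478]
eef_rot: [-0.0, 0.708, -0.707, 0.001]
contact_force: [-0.4, 0.1, -2.6]
opening: 0.288
```

```bash
python3 -m handwheel '[[[0,-0.001,0,0,0,0],[0,-0.0015,0,0,0,0],[0,-0.0015,0,0,0,0]]]'
```

```text
clock: 15.25
tool_pos: [0.5358, 0.0817, 0.1492]
eef_rot: [-0.0, 0.708, -0.707, 0.001]
contact_force: [0.2, -0.1, -4.2]
opening: 0.289
```

```bash
python3 -m handwheel '[[[0,-0.001,0,0,0,0],[0,-0.001,0,0,0,0]]]'
```

```text
clock: 15.42
tool_pos: [0.5357, 0.0817, 0.1502]
eef_rot: [-0.0, 0.708, -0.707, 0.001]
contact_force: [0.5, 0.1, -3.9]
opening: 0.292
```

```bash
python3 -m handwheel '[[[0,-0.001,0,0,0,0],[0,-0.0015,0,0,0,0],[0,-0.0015,0,0,0,0]]]'
```

```text
clock: 15.67
tool_pos: [0.5358, 0.0818, 0.1517]
eef_rot: [-0.0, 0.708, -0.707, 0.001]
contact_force: [0.1, 0.4, -3.2]
opening: 0.286
```

```bash
python3 -m handwheel '[[[0,-0.001,0,0,0,0],[0,-0.0015,0,0,0,0],[0,-0.0015,0,0,0,0]]]'
python3 - <<'E'
from h import *
s=st();print(np.round(s["moment"],2))
im=save("side","s8");wr=save("wrist","w8")
A=cv2.resize(im[200:300,220:320,::-1],None,fx=5,fy=5,interpolation=cv2.INTER_CUBIC);B=cv2.resize(wr[0:330,150:430,::-1],(424,500));cv2.imwrite("pics/v8.png",np.hstack([A[:, :376],B]))
E
```

```text
clock: 15.92
tool_pos: [0.5357, 0.0817, 0.1532]
eef_rot: [-0.0, 0.708, -0.707, 0.001]
contact_force: [-0.2, -0.0, -3.0]
opening: 0.287
15.92 [0.5357 0.0817 0.1532] [-1.000e-04  7.076e-01 -7.066e-01  1.000e-03] [-0.2 -0.  -3. ] 0.287
[0.   0.18 0.01]
```

View pics/v8.png

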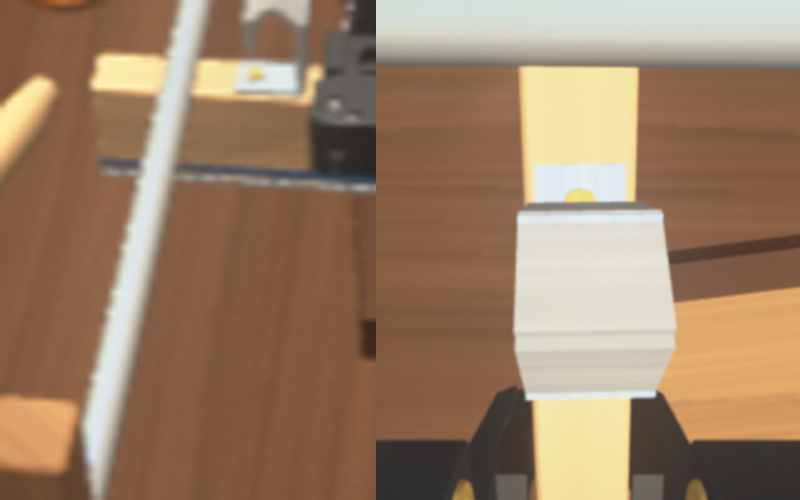

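```bash
python3 -m handwheel '[[[0,-0.001,0,0,0,0],[0,-0.0015,0,0,0,0],[0,-0.0015,0,0,0,0]]]'
```

```text
clock: 16.27
tool_pos: [0.5357, 0.0817, 0.1547]
eef_rot: [-0.0, 0.708, -0.707, 0.001]
contact_force: [0.3, 0.3, -2.9]
opening: 0.291
```

```bash
python3 -m handwheel '[[[0,-0.001,0,0,0,0],[0,-0.0015,0,0,0,0],[0,-0.0015,0,0,0,0]]]'
```

```text
clock: 16.52
tool_pos: [0.5356, 0.0817, 0.1561]
eef_rot: [-0.0, 0.708, -0.707, 0.001]
contact_force: [-0.1, 0.4, -2.8]
opening: 0.29
```

```bash
python3 -m handwheel '[[[0,-0.001,0,0,0,0],[0,-0.0015,0,0,0,0],[0,-0.0015,0,0,0,0]]]'
```

```text
clock: 16.77
tool_pos: [0.5354, 0.0817, 0.1574]
eef_rot: [-0.0, 0.708, -0.707, 0.001]
contact_force: [0.1, 1.8, -5.4]
opening: 0.296
```

```bash
python3 -m handwheel '[[[0,-0.0005,0,0,0,0],[0,-0.0005,0,0,0,0]]]'
python3 - <<'E'
from h import *
for i in range(3): s=st();print(np.round(s["moment"],2));snapshot("wrist")
E
```

```text
clock: 16.93
tool_pos: [0.5353, 0.0817, 0.1579]
eef_rot: [-0.001, 0.708, -0.707, 0.001]
contact_force: [0.8, 0.8, -5.9]
opening: 0.29
16.93 [0.5353 0.0817 0.1579] [-5.000e-04  7.075e-01 -7.067e-01  8.000e-04] [ 0.8  0.8 -5.9] 0.29
[0.15 0.45 0.06]
16.98 [0.5353 0.0817 0.1579] [-5.000e-04  7.075e-01 -7.067e-01  8.000e-04] [ 0.2  1.5 -5.6] 0.29
[0.07 0.47 0.08]
17.03 [0.5354 0.0817 0.1579] [-5.000e-04  7.075e-01 -7.067e-01  8.000e-04] [-0.   0.1 -7. ] 0.294
[0.1  0.52 0.08]
```

```bash
python3 -m handwheel '[[[0,0.003,0,0,0,0],[0,0.0055,0,0,0,0],[0,0.0055,0,0,0,0],[-0.01,0.0055,0,0,0,0],[-0.02,0.0055,0,0,0,0],[-0.03,0.0055,0,0,0,0],[-0.038,0.0055,0,0,0,0],[-0.04,0.0055,0,0,0,0],[-0.04,0.0055,0,0,0,0]]]'
python3 - <<'E'
from h import *
for i in range(2): s=st();print(np.round(s["moment"],2));snapshot("wrist")
rows([((.578,.0817,.171),0,0)])
E
```

```text
clock: 17.83
tool_pos: [0.5762, 0.0817, 0.1526]
eef_rot: [0.0, 0.708, -0.707, 0.001]
contact_force: [0.1, 0.9, -2.2]
opening: 0.291
17.83 [0.5762 0.0817 0.1526] [ 3.000e-04  7.076e-01 -7.066e-01  9.000e-04] [ 0.1  0.9 -2.2] 0.291
[ 0.    0.2  -0.04]
17.88 [0.5754 0.0817 0.1525] [-3.000e-04  7.075e-01 -7.067e-01  8.000e-04] [ 0.   0.8 -2.9] 0.289
[ 0.04  0.22 -0.03]
17.93 [0.575  0.0817 0.1525] [-5.000e-04  7.075e-01 -7.067e-01  7.000e-04] [-0.6 -0.4 -2.9] 0.293
[-0.003, 0.0005, -0.0, 0.0003, 0.0006, -0.0001] rows>= 0.1
```

```bash
python3 -m handwheel '[[[-0.001,0,0,0,0,0],[-0.002,0,0,0,0,0],[-0.002,0,0,0,0,0]]]'
```

```text
clock: 18.18
tool_pos: [0.5776, 0.0818, 0.1527]
eef_rot: [-0.0, 0.708, -0.707, 0.001]
contact_force: [-1.1, 0.2, -2.6]
opening: 0.293
```

```bash
python3 -m handwheel '[[[-0.001,0,0,0,0,0],[-0.0015,0,0,0,0,0],[-0.0015,0,0,0,0,0]]]'
```

```text
clock: 18.43
tool_pos: [0.5793, 0.0818, 0.1526]
eef_rot: [-0.0, 0.708, -0.707, 0.001]
contact_force: [-0.3, 0.4, -2.1]
opening: 0.294
```

```bash
python3 -m handwheel '[[[-0.001,0,0,0,0,0],[-0.0015,0,0,0,0,0],[-0.0015,0,0,0,0,0]]]'
```

```text
clock: 18.68
tool_pos: [0.5808, 0.0818, 0.1526]
eef_rot: [-0.0, 0.708, -0.707, 0.001]
contact_force: [-0.6, 0.1, -3.0]
opening: 0.291
```

```bash
python3 -m handwheel '[[[-0.001,0,0,0,0,0],[-0.0015,0,0,0,0,0],[-0.0015,0,0,0,0,0]]]'
```

```text
clock: 18.93
tool_pos: [0.5823, 0.0817, 0.1526]
eef_rot: [-0.0, 0.708, -0.707, 0.001]
contact_force: [-0.2, 0.6, -3.1]
opening: 0.288
```

```bash
python3 -m handwheel '[[[-0.001,0,0,0,0,0],[-0.0015,0,0,0,0,0],[-0.0015,0,0,0,0,0]]]'
```

```text
clock: 19.18
tool_pos: [0.5835, 0.0818, 0.1525]
eef_rot: [-0.0, 0.708, -0.707, 0.001]
contact_force: [0.4, -0.2, -1.8]
opening: 0.295
```

```bash
python3 -m handwheel '[[[-0.001,0,0,0,0,0],[-0.0015,0,0,0,0,0],[-0.0015,0,0,0,0,0]]]'
```

```text
clock: 19.43
tool_pos: [0.5838, 0.0816, 0.1523]
eef_rot: [-0.001, 0.707, -0.707, 0.0]
contact_force: [-4.6, 0.0, -2.2]
opening: 0.292
```

```bash
python3 -m handwheel '[[[-0.001,0,0,0,0,0],[-0.0015,0,0,0,0,0],[-0.0015,0,0,0,0,0]]]'
```

```text
clock: 19.68
tool_pos: [0.584, 0.0816, 0.152]
eef_rot: [0.002, -0.707, 0.707, 0.001]
contact_force: [-7.2, -0.1, -0.3]
opening: 0.293
```

```bash
python3 -m handwheel '[[[0.003,0,0,0,0,0],[0.005,0,0,0,0,0],[0.005,0,0,0,0,0],[0.005,0,0,0,0,0]]]'
python3 - <<'E'
from h import *
st();rows([((.5817,.0815,.172-.0265),0,0)])
E
```

```text
clock: 20.02
tool_pos: [0.5826, 0.0818, 0.1529]
eef_rot: [0.001, 0.708, -0.707, 0.002]
contact_force: [-0.1, -0.1, -3.1]
opening: 0.294
20.02 [0.5826 0.0818 0.1529] [ 6.000e-04  7.077e-01 -7.065e-01  1.600e-03] [-0.1 -0.1 -3.1] 0.294
20.02 [0.5826 0.0818 0.1529] [ 6.000e-04  7.077e-01 -7.065e-01  1.600e-03] [-0.1 -0.1 -3.1] 0.294
[0.001, 0.0264, 0.0003, 0.0005, 0.0004, -0.001] rows>= 0.6
```

```bash
python3 -m handwheel '[[[0.001,0.004,0,0,0,0],[0.001,0.008,0,0,0,0],[0.001,0.012,0,0,0,0],[0.001,0.016,0,0,0,0],[0.001,0.02,0,0,0,0],[0.001,0.024,0,0,0,0],[0.001,0.026,0,0,0,0],[0.001,0.026,0,0,0,0]]]'
```

```text
clock: 20.68
tool_pos: [0.5803, 0.0817, 0.1259]
eef_rot: [-0.001, 0.707, -0.707, 0.001]
contact_force: [-0.6, 0.5, -3.1]
opening: 0.292
```

```bash
python3 -m handwheel '[[[0,0.001,0,0,0,0],[0,0.002,0,0,0,0],[0,0.002,0,0,0,0]]]'
```

```text
clock: 20.93
tool_pos: [0.5807, 0.0818, 0.1246]
eef_rot: [-0.0, 0.708, -0.707, 0.001]
contact_force: [-0.1, -0.5, -3.0]
opening: 0.291
```

```bash
python3 -m handwheel '[[[0,0.001,0,0,0,0],[0,0.0015,0,0,0,0],[0,0.0015,0,0,0,0]]]'
```

```text
clock: 21.18
tool_pos: [0.5807, 0.0818, 0.1231]
eef_rot: [-0.0, 0.708, -0.707, 0.001]
contact_force: [-1.8, -0.4, -3.1]
opening: 0.294
```

```bash
python3 -m handwheel '[[[0,0.0005,0,0,0,0],[0,0.001,0,0,0,0],[0,0.001,0,0,0,0]]]'
```

```text
clock: 21.43
tool_pos: [0.5807, 0.0818, 0.122]
eef_rot: [-0.0, 0.708, -0.707, 0.001]
contact_force: [-0.0, -0.6, -3.1]
opening: 0.29
```

```bash
python3 -m handwheel '[[[0,0.0005,0,0,0,0],[0,0.001,0,0,0,0],[0,0.001,0,0,0,0]]]'
```

```text
clock: 21.68
tool_pos: [0.5811, 0.0818, 0.1213]
eef_rot: [0.0, 0.708, -0.707, 0.001]
contact_force: [0.2, 0.3, -2.1]
opening: 0.292
```

```bash
python3 -m handwheel '[[[0,0.0005,0,0,0,0],[0,0.001,0,0,0,0],[0,0.001,0,0,0,0]]]'
python3 - <<'E'
from h import *
s=st();print(np.round(s["moment"],2))
im=save("side","s9");b=save("scene","c9")
A=cv2.resize(im[180:280,220:320,::-1],None,fx=4,fy=4,interpolation=cv2.INTER_CUBIC);B=cv2.resize(b[150:250,260:360,::-1],None,fx=4,fy=4,interpolation=cv2.INTER_CUBIC);cv2.imwrite("pics/v9.png",np.hstack([A,B]))
E
```

```text
clock: 21.93
tool_pos: [0.5816, 0.0819, 0.1206]
eef_rot: [0.001, 0.708, -0.707, 0.002]
contact_force: [2.1, -0.3, 1.0]
opening: 0.291
21.93 [0.5816 0.0819 0.1206] [ 6.000e-04  7.077e-01 -7.065e-01  1.600e-03] [ 2.1 -0.3  1. ] 0.291
[-0.05 -0.27  0.04]
```

View pics/v9.png

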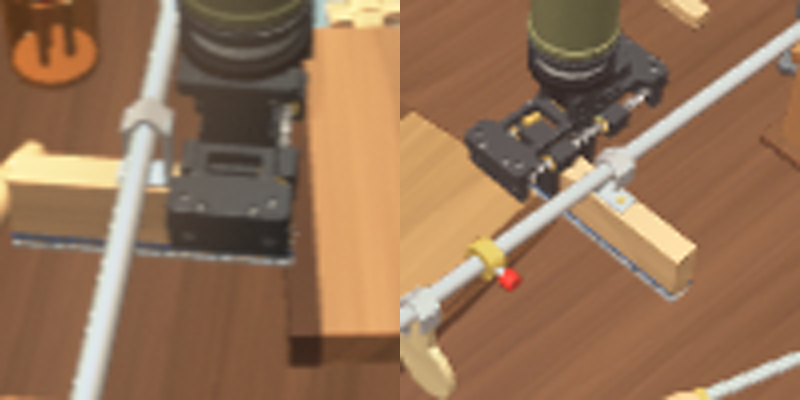

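```bash
python3 -m handwheel '[[[0,-0.0007,0.005,0,0,0],[0,-0.0007,0.012,0,0,0],[0,-0.0007,0.02,0,0,0],[0,-0.0007,0.028,0,0,0],[0,-0.0007,0.036,0,0,0],[0,-0.0007,0.044,0,0,0],[0,-0.0007,0.052,0,0,0],[0,-0.0007,0.06,0,0,0],[0,-0.0007,0.068,0,0,0],[0,-0.0007,0.076,0,0,0],[0,-0.0007,0.082,0,0,0],[0,-0.0007,0.082,0,0,0]]]'
python3 - <<'E'
from h import *
s=st();print(np.round(s["moment"],2),np.round(s["q"],2))
E
```

```text
clock: 23.03
tool_pos: [0.5809, -0.0025, 0.1207]
eef_rot: [-0.001, -0.707, 0.707, -0.0]
contact_force: [2.2, -0.7, 1.5]
opening: 0.292
23.03 [ 0.5809 -0.0025  0.1207] [-7.000e-04 -7.070e-01  7.072e-01 -1.000e-04] [ 2.2 -0.7  1.5] 0.292
[ 0.   -0.36 -0.01] [ 0.18  0.82 -0.45  1.79  0.55  0.65 -2.16]
```

```bash
python3 -m handwheel '[[[0,0,0.005,0,0,0],[0,0,0.01,0,0,0],[0,0,0.015,0,0,0],[0,0,0.02,0,0,0],[0,0,0.025,0,0,0],[0,0,0.03,0,0,0],[0,0,0.035,0,0,0],[0,0,0.035,0,0,0],[0,0,0.035,0,0,0]]]'
python3 - <<'E'
from h import *
s=st();a=save("side","s10")
print([np.round(x["bbox"]) for x in boxes_of("collar","side")])
b=save("scene","c10")
print([np.round(x["bbox"]) for x in boxes_of("collar","scene")])
A=cv2.resize(a[140:240,220:320,::-1],None,fx=4,fy=4,interpolation=cv2.INTER_CUBIC);B=cv2.resize(b[175:275,240:340,::-1],None,fx=4,fy=4,interpolation=cv2.INTER_CUBIC);cv2.imwrite("pics/v10.png",np.hstack([A,B]))
E
```

```text
clock: 23.78
tool_pos: [0.5807, -0.0367, 0.1206]
eef_rot: [-0.0, -0.707, 0.707, -0.0]
contact_force: [1.5, -0.6, 0.5]
opening: 0.288
23.78 [ 0.5807 -0.0367  0.1206] [-4.000e-04 -7.070e-01  7.072e-01 -1.000e-04] [ 1.5 -0.6  0.5] 0.288
[]
[array([277., 210., 292., 225.])]
```

View pics/v10.png

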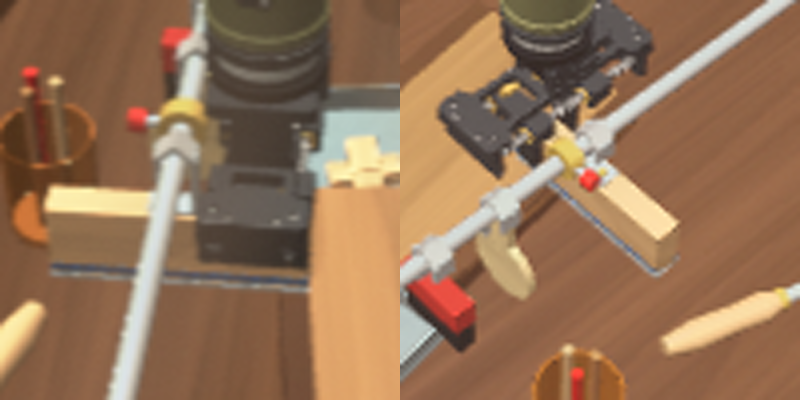

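```bash
python3 -m handwheel '[[[0,0,0.001,0,0,0],[0,0,0.002,0,0,0],[0,0,0.002,0,0,0]]]'
```

```text
clock: 24.23
tool_pos: [0.5808, -0.0368, 0.1206]
eef_rot: [-0.0, 0.708, -0.706, 0.001]
contact_force: [1.9, 0.1, 0.7]
opening: 0.291
```

```bash
python3 -m handwheel '[[[0,0,0.001,0,0,0],[0,0,0.0015,0,0,0],[0,0,0.0015,0,0,0]]]'
```

```text
clock: 24.48
tool_pos: [0.5808, -0.0377, 0.1206]
eef_rot: [-0.001, 0.708, -0.706, 0.001]
contact_force: [1.5, 2.9, -0.6]
opening: 0.294
```

```bash
python3 -m handwheel '[[[0,0,0.001,0,0,0],[0,0,0.0015,0,0,0],[0,0,0.0015,0,0,0]]]'
```

```text
clock: 24.73
tool_pos: [0.5808, -0.0402, 0.1206]
eef_rot: [-0.0, 0.708, -0.707, 0.001]
contact_force: [0.7, 2.3, -0.3]
opening: 0.293
```

```bash
python3 -m handwheel '[[[0,0,0.0005,0,0,0],[0,0,0.001,0,0,0],[0,0,0.001,0,0,0]]]'
python3 - <<'E'
from h import *
for i in range(4): s=st();print(np.round(s["moment"],2));snapshot("wrist")
E
```

```text
clock: 24.98
tool_pos: [0.5808, -0.0415, 0.1206]
eef_rot: [-0.0, 0.707, -0.707, 0.001]
contact_force: [0.6, 3.4, -0.1]
opening: 0.287
24.98 [ 0.5808 -0.0415  0.1206] [-2.000e-04  7.075e-01 -7.067e-01  8.000e-04] [ 0.6  3.4 -0.1] 0.287
[ 0.35 -0.06  0.2 ]
25.03 [ 0.5808 -0.0414  0.1206] [-2.000e-04  7.075e-01 -7.067e-01  8.000e-04] [-0.3  1.4  0.1] 0.288
[ 0.31 -0.06  0.17]
25.08 [ 0.5808 -0.0414  0.1206] [-2.000e-04  7.075e-01 -7.067e-01  8.000e-04] [-0.3  1.9 -0.7] 0.291
[ 0.28 -0.07  0.11]
25.13 [ 0.5808 -0.0414  0.1206] [-2.000e-04  7.075e-01 -7.067e-01  8.000e-04] [-0.2  1.6 -0.9] 0.291
[ 0.26 -0.08  0.13]
```

```bash
python3 -m handwheel '[[[0,0,0.0005,0,0,0],[0,0,0.001,0,0,0],[0,0,0.001,0,0,0]]]'
```

```text
clock: 25.43
tool_pos: [0.5808, -0.0424, 0.1206]
eef_rot: [-0.0, 0.707, -0.707, 0.001]
contact_force: [0.6, 1.8, -1.1]
opening: 0.29
```

```bash
python3 -m handwheel '[[[0,0,0.0005,0,0,0],[0,0,0.001,0,0,0],[0,0,0.001,0,0,0]]]'
```

```text
clock: 25.68
tool_pos: [0.5808, -0.0434, 0.1206]
eef_rot: [-0.0, 0.707, -0.707, 0.001]
contact_force: [0.2, 2.5, 0.2]
opening: 0.293
```

```bash
python3 -m handwheel '[[[0,0,0.0005,0,0,0],[0,0,0.001,0,0,0],[0,0,0.001,0,0,0]]]'
```

```text
clock: 25.93
tool_pos: [0.5808, -0.0445, 0.1206]
eef_rot: [-0.0, 0.707, -0.707, 0.001]
contact_force: [-0.1, 0.8, -0.9]
opening: 0.29
```

```bash
python3 -m handwheel '[[[0,0,0.0005,0,0,0],[0,0,0.001,0,0,0],[0,0,0.001,0,0,0]]]'
```

```text
clock: 26.18
tool_pos: [0.5808, -0.0455, 0.1206]
eef_rot: [-0.0, 0.707, -0.707, 0.001]
contact_force: [0.6, 2.1, -1.1]
opening: 0.287
```

```bash
python3 -m handwheel '[[[0,0,0.0005,0,0,0],[0,0,0.001,0,0,0],[0,0,0.001,0,0,0]]]'
```

```text
clock: 26.43
tool_pos: [0.5808, -0.0465, 0.1206]
eef_rot: [-0.0, 0.707, -0.707, 0.001]
contact_force: [0.7, 1.7, 0.2]
opening: 0.291
```

```bash
python3 -m handwheel '[[[0,0,0.0005,0,0,0],[0,0,0.001,0,0,0],[0,0,0.001,0,0,0]]]'
```

```text
clock: 26.68
tool_pos: [0.5808, -0.0474, 0.1206]
eef_rot: [-0.0, 0.707, -0.707, 0.001]
contact_force: [-0.6, 1.2, -1.7]
opening: 0.292
```

```bash
python3 -m handwheel '[[[0,0,0.0005,0,0,0],[0,0,0.001,0,0,0],[0,0,0.001,0,0,0]]]'
```

```text
clock: 26.93
tool_pos: [0.5808, -0.0484, 0.1206]
eef_rot: [-0.0, 0.707, -0.707, 0.001]
contact_force: [0.1, 1.3, -1.3]
opening: 0.287
```

```bash
python3 -m handwheel '[[[0,0,0.0005,0,0,0],[0,0,0.001,0,0,0],[0,0,0.001,0,0,0]]]'
```

```text
clock: 27.18
tool_pos: [0.5808, -0.0495, 0.1206]
eef_rot: [-0.0, 0.707, -0.707, 0.001]
contact_force: [-0.2, 1.5, -0.5]
opening: 0.293
```

```bash
python3 -m handwheel '[[[0,0,0.0005,0,0,0],[0,0,0.001,0,0,0],[0,0,0.001,0,0,0]]]'
```

```text
clock: 27.43
tool_pos: [0.5808, -0.0504, 0.1206]
eef_rot: [-0.0, 0.707, -0.707, 0.001]
contact_force: [-0.3, 0.5, -1.2]
opening: 0.293
```

```bash
python3 -m handwheel '[[[0,0,0.0005,0,0,0],[0,0,0.001,0,0,0],[0,0,0.001,0,0,0]]]'
```

```text
clock: 27.68
tool_pos: [0.5808, -0.0509, 0.1206]
eef_rot: [-0.0, 0.708, -0.707, 0.001]
contact_force: [-0.4, 3.0, -1.8]
opening: 0.295
```

```bash
python3 -m handwheel '[[[0,0,0.0005,0,0,0],[0,0,0.001,0,0,0],[0,0,0.001,0,0,0]]]'
```

```text
clock: 27.93
tool_pos: [0.5808, -0.0512, 0.1206]
eef_rot: [-0.001, 0.708, -0.706, 0.001]
contact_force: [-1.3, 4.2, -2.2]
opening: 0.293
```

```bash
python3 -m handwheel '[[[0,0,0.0005,0,0,0],[0,0,0.001,0,0,0],[0,0,0.001,0,0,0]]]'
python3 - <<'E'
from h import *
s=st();print(np.round(s["moment"],2));b=save("scene","c11")
print([np.round(x["bbox"]) for x in boxes_of("collar","scene")])
B=cv2.resize(b[195:240,265:325,::-1],None,fx=10,fy=10,interpolation=cv2.INTER_CUBIC);cv2.imwrite("pics/v11.png",B)
E
```

```text
clock: 28.18
tool_pos: [0.5808, -0.0515, 0.1206]
eef_rot: [-0.001, 0.708, -0.706, 0.002]
contact_force: [-1.4, 5.7, -3.3]
opening: 0.29
28.18 [ 0.5808 -0.0515  0.1206] [-0.001   0.7083 -0.7059  0.0017] [-1.4  5.7 -3.3] 0.29
[0.83 0.38 0.37]
[array([277., 211., 293., 223.])]
```

```bash
python3 -m handwheel '[[[0,0,-0.001,0,0,0],[0,0,-0.0015,0,0,0],[0,0.0005,-0.0018,0,0,0],[0,0.001,-0.0018,0,0,0],[0,0.0015,-0.0018,0,0,0],[0,0.0015,-0.0018,0,0,0]]]'
python3 - <<'E'
from h import *
s=st();print(np.round(s["moment"],2))
E
```

```text
clock: 28.78
tool_pos: [0.5818, -0.0513, 0.1197]
eef_rot: [0.0, 0.708, -0.707, 0.002]
contact_force: [-0.9, 3.3, 2.9]
opening: 0.29
28.78 [ 0.5818 -0.0513  0.1197] [ 5.000e-04  7.076e-01 -7.066e-01  1.700e-03] [-0.9  3.3  2.9] 0.29
[0.5  0.04 0.18]
```

```bash
python3 -m handwheel '[[[0,0,0,0,0,0],[0,0,0,0,0,0],[0,0,0,0,0,0],[0,0,0,0,0,0],[0,0,0,0,0,0],[0,0,0,0,0,0]]]' 0.1
python3 - <<'E'
from h import *
s=st();print(np.round(s["moment"],2),np.round(s["q"],2));rows([((.50,-.0505,.139),0,0)])
E
```

```text
clock: 29.28
tool_pos: [0.5809, -0.0518, 0.1191]
eef_rot: [-0.0, 0.707, -0.707, 0.001]
contact_force: [-0.1, -0.1, -0.6]
opening: 0.549
29.28 [ 0.5809 -0.0518  0.1191] [-0.      0.7074 -0.7068  0.0008] [-0.1 -0.1 -0.6] 0.549
[ 0.02  0.01 -0.02] [ 0.27  0.83 -0.46  1.79  0.56  0.66 -2.08]
29.28 [ 0.5809 -0.0518  0.1191] [-0.      0.7074 -0.7068  0.0008] [-0.1 -0.1 -0.6] 0.549
[0.0809, -0.001, -0.0014, 0.0003, 0.0004, -0.0003] rows>= 1.9
```

```bash
python3 -m handwheel '[[[0.005,0,0,0,0,0],[0.015,0,0,0,0,0],[0.03,0,0,0,0,0],[0.05,0,0,0,0,0],[0.07,0,0,0,0,0],[0.09,0,0,0,0,0],[0.11,0,0,0,0,0],[0.11,-0.04,0,0,0,0],[0.11,-0.08,0,0,0,0],[0.11,-0.08,0,0,0,0],[0.11,-0.08,0,0,0,0],[0.11,-0.08,0,0,0,0]]]'
python3 - <<'E'
from h import *
np.set_printoptions(suppress=True,precision=2)
s=st()
def blob(f,lo,hi,roi):
    h=cv2.cvtColor(f,cv2.COLOR_BGR2HSV);m=cv2.inRange(h,lo,hi);M=np.zeros_like(m);x0,y0,x1,y1=roi;M[y0:y1,x0:x1]=m[y0:y1,x0:x1];mm=cv2.moments(M,True);return mm["m00"],mm["m10"]/max(mm["m00"],1),mm["m01"]/max(mm["m00"],1)
save("scene","c12");print("chips",[np.round(x["bbox"]) for x in boxes_of("chip0","scene")],"scraper",[(np.round(x["bbox"]),round(x["confidence"],2)) for x in boxes_of("scraper","scene")])
save("side","s12");print("chips",[np.round(x["bbox"]) for x in boxes_of("chip0","side")],"scraper",[(np.round(x["bbox"]),round(x["confidence"],2)) for x in boxes_of("scraper","side")])
for n in("scene0","c10","c11","c12"):
    f=cv2.imread(f"pics/{n}.png");print(n,"red screw",blob(f,(0,170,120),(6,255,255),(280,210,295,228)),"brass",blob(f,(22,130,120),(32,255,255),(274,205,292,225)))
# expected pixels of hanging scraper (yaw 0, hook at rail .642,-.0505)
h=np.array([.642,-.0505,0]);z0=.0885
for d in[(-.09,-.013,0),(.09,-.013,0),(.09,.013,.062),(-.09,.013,.062),(0,0,.122)]:
    p=h+np.array(d)+[0,0,z0];print(d,proj("scene",p),proj("side",p))
E
```

```text
clock: 30.28
tool_pos: [0.4703, -0.0521, 0.1989]
eef_rot: [-0.0, 0.707, -0.707, 0.001]
contact_force: [0.2, -0.4, -0.3]
opening: 0.551
30.28 [ 0.47 -0.05  0.2 ] [-0.    0.71 -0.71  0.  ] [ 0.2 -0.4 -0.3] 0.551
chips [array([210., 235., 224., 246.])] scraper [(array([268., 202., 305., 245.]), 0.89), (array([303., 238., 362., 263.]), 0.53)]
chips [array([302., 180., 320., 186.]), array([233., 170., 300., 212.])] scraper [(array([233., 168., 299., 208.]), 0.94)]
scene0 red screw (20.0, 286.75, 219.55) brass (26.0, 281.4230769230769, 212.3846153846154)
c10 red screw (16.0, 286.875, 219.625) brass (26.0, 281.7307692307692, 212.69230769230768)
c11 red screw (15.0, 286.73333333333335, 219.33333333333334) brass (24.0, 281.25, 212.41666666666666)
c12 red screw (16.0, 286.875, 219.3125) brass (23.0, 281.3478260869565, 212.52173913043478)
(-0.09, -0.013, 0) [265.4  215.99] [297.29 201.66]
(0.09, -0.013, 0) [300.28 247.26] [234.72 197.18]
(0.09, 0.013, 0.062) [306.75 232.8 ] [230.81 187.47]
(-0.09, 0.013, 0.062) [270.53 201.51] [296.91 192.09]
(0, 0, 0.122) [285.64 208.  ] [263.42 169.62]
```

Run:
```python
from h import *
np.set_printoptions(suppress=True,precision=3)
c=np.array([.4966,-.2605]);e=np.array([.993,.117]);f=np.array([-.117,.993])
for n,cam in(("c12","scene"),("s12","side")):
    h=cv2.cvtColor(cv2.imread(f"pics/{n}.png"),cv2.COLOR_BGR2HSV);m=cv2.inRange(h,(14,50,190),(30,160,255))
    k,l,s,ce=cv2.connectedComponentsWithStats(m)
    for i in range(1,k):
        if s[i,4]<8: continue
        x,y,w,hh,a=s[i];p=onz(cam,*ce[i],.02)[:2]-c
        if abs(p@e)<.2 and -.1<p@f<.4:
            print(cam,s[i],"tray xy",p@e,p@f)
print([np.round(x["bbox"]) for x in boxes_of("template","scene")])
st()
```

```text
scene [ 211  178   83   66 2487] tray xy -0.014937838608257068 0.21387622148099952
scene [276 219  30  23 257] tray xy 0.1584078901335761 0.24539999382191413
scene [209 228  14  14 101] tray xy -0.04038006128517228 0.03782457501625414
scene [260 231  13  18 116] tray xy 0.12125183727841962 0.14452452640975763
scene [198 240  14  11  90] tray xy -0.03668507782442208 -0.01598990272452637
scene [216 241  17  14 126] tray xy 0.02189370303164692 0.02149067128539921
side [260 164  11   7  45] tray xy 0.17666330873707056 -0.04893149591607961
side [273 168   6   4   9] tray xy 0.14243489870350437 -0.0344818263276774
side [ 264  174   99   89 4636] tray xy -0.0021015772269745783 0.2080503617896526
side [334 183  10   2  19] tray xy -0.059895902762165866 0.040034919692005275
[array([259., 222., 273., 248.]), array([300., 130., 339., 157.])]
30.63 [ 0.47  -0.052  0.198] [-0.001  0.708 -0.707  0.001] [-0.5 -0.  -0.6] 0.548
```

```bash
python3 -c "
from h import *
print(job.finish_job());st()"
```

```text
the job is handed in; nothing more can be done
None
the job is handed in; nothing more can be done
```

I swept the chips into the tray with one pass of the scraper. I then felt for the rail from below and hooked the scraper over it about 140 mm left of the collar. From there I slid it to a light touch on the collar, about 6 N at the wrist including rail friction. I let go, backed off and handed the job in at about 31 s.

**What the last checks showed**
- **Scraper:** after release the wrist force was about zero. The camera boxes put the scraper within 2–3 px of where it should hang, upright at the collar.
- **Collar:** its screw and brass sit where they were at the start, to within about 0.3 px (under 1 mm).
- **Chips:** the board looked empty in the picture taken just after the sweep. The scraper's front face had gone about 30 mm past the board's edge, so no chip could have stayed on the board or the near wall.

**What went wrong or stayed uncertain**
- The first grasp failed because I lifted before the fingers had closed; the second one held.
- A planned tilted grip was out of the arm's reach, so I held the block upright, 60 mm from its centre instead of 45 mm.
- I could not count the chips one by one at the end. They lie in overlapping piles, and the detector returned only one or two boxes. That all four are in the tray rests on the sweep and the picture after it.
- The final close-up of the strap against the collar could not be viewed because I had reached the picture limit. That contact rests on the forces, where I stopped, and the box fit.

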